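Seat a snap-in plug and prove its catch with a pull test

TASK

Take the square-headed plug from the rack, stand it nose down in the socket of the spring-mounted pull-test stand and press it fully home until it snaps in, never pressing harder than about 20 N. Then, gripping the plug, pull it straight up with slowly rising force to about 13 N (not beyond 16 N), hold that pull for one second to prove that the catch holds, ease off and let go, leaving the plug fully home. Leave the other plugs and everything else on the bench where they are.

Things in the scene. Friction and masses are not known exactly. Their poses are not given: they have to be found in the camera images.
- plug: The plug to be seated, one rigid piece of 40 to 85 g, hanging nose down by its flange in any of the rack's three holes. Origin: tip of the nose; z up the axis. Round brass nose 18 mm across, z 0 to 30 mm, cone tip (8 mm at the end, full size from z = 10), snap groove z 12 to 22. Flange 34 mm across, z 30 to 35, its underside is the seat. Above it the square head.
- plug_head (a point): Centre of that plug's SQUARE grey plastic head, the part to grip: 22 x 22 mm, sides along the plug's x and y, 34 mm tall (35 to 69 mm above the nose tip); this point is 52 mm above the nose tip.
- rack: Fixed black block 70 mm (x) by 235 mm (y), 45 mm tall, origin at the centre of its underside; three 25 mm through holes in a row along its y, 75 mm apart, the middle one at the origin. Stands anywhere on the right half of the bench, turned by up to 0.3 rad.
- stand: Fixed pull-test stand, origin at the centre of its underside: grey base plate 150 x 130 mm, 12 mm thick, with two aluminium guide cheeks (to 48 mm height) on either side (its y) of the socket block. Turned by up to 0.5 rad.
- socket_mouth (a point): Centre of the round mouth on top of the aluminium socket block (66 x 66 mm; top 66 mm above the bench), z up. Hole 20 mm across, right through (36 mm), 3 mm lead-in chamfer. The flange lands on the block when the plug is fully home: nose tip 30 mm below this point. Any turn of the plug about its axis will do.
- socket_catch (a point): On the hole's axis, 14 mm below the mouth: height of two sprung catch pins that snap into the plug's groove. Pushing the nose past them takes roughly 5 to 12 N. Under a pull the latched plug has less than 1 mm of play before the catch bites; the catch lets go only well above 20 N.
- socket (a joint): Height of the socket block on its very stiff springs, in m, 0 at rest, positive up, stops at 0.005 either way. It yields only about 0.12 mm per newton pulled up (+) or pressed down (-), which is lost in the noise of the readings: feel the force at the wrist.
- round_plug: Bystander in the rack: same nose and flange, but a round head 30 mm across, 26 mm tall. Origin at the nose tip. Leave it.
- slim_plug: Bystander in the rack: same nose and flange, but a thin round head 14 mm across, 22 mm tall. Origin at the nose tip. Leave it.
- jar: Bystander: amber glass jar 52 mm across, 70 mm tall, origin at the centre of its underside. Leave it.
- driver: Bystander: screwdriver lying flat near the back. Leave it.
There are look-alikes about, which are no part of the job. Leave any orange or purple look-alike of the stand alone. Leave any blue look-alike of the plug alone.

How it is judged (in metres and radians):
On the way, in this order (a step that is already met when the one before it is completed fails the run):
1. the plug is pressed fully home in the socket and latched (not yet under a pull) (z of plug in the frame of socket_mouth below -0.0283 m and horizontal distance between plug and socket_mouth below 0.004 m and angle between plug's own z axis and vertical below 0.12 rad and value of joint socket below 0.0006 m), for 0.1 s.
2. the latched plug is held under an upward pull of 10 N or more by the gripper (z of plug in the frame of socket_mouth below -0.0265 m and horizontal distance between plug and socket_mouth below 0.004 m and angle between plug's own z axis and vertical below 0.12 rad and value of joint socket above 0.00125 m and contact force between plug and the fingers above 1 N and contact force between socket and the fingers below 0.5 N), for 0.5 s.
At the end, for the whole second after the job is handed in: The plug stands in the socket, upright within 0.12 rad, within 4 mm of its axis, its nose tip more than 28.3 mm below the mouth, at rest and released, with the socket block back within 0.6 mm of its rest height (all of step 1 and value of joint socket above -0.0006 m and linear speed of plug below 0.01 m/s); the robot touches nothing.
It fails at once if the socket is pressed down with more than about 24 N (block more than 3 mm down) (value of joint socket below -0.003 m).
It fails at once if the socket is pulled up with more than about 18 N (block more than 2.25 mm up) (value of joint socket above 0.00225 m).
It fails at once if a bystander (another plug, jar or screwdriver) is moved more than 20 mm (distance of any of round_plug, slim_plug, jar, driver from where it was at the start of the episode above 0.02 m).
It also fails if it takes over 64 s, if anything falls off the work surface, if the arm or the gripper's body presses on something with over 40 N, if the wrist force passes 120 N, or if a joint passes its speed limit or range.

ROBOT

A 6-joint arm with a two-finger parallel gripper is mounted at the origin on the work surface. World frame = base frame: x ahead of the robot, y to its left, z up, the work surface at z = 0. Lengths are in m, angles in degrees, forces in N, time in s.
With the tool pointing down it reaches from about 0.375 to 0.9 m from the base axis. Payload 3.1 kg.
Tool frame: the origin (TCP) lies at the very end of the fingers, on their centre line; the grasp point (between the pads) lies 19 mm behind it; z points along the fingers, y is the line along which they close (so a half turn about z gives the same grasp; the last joint's range is limited). The gripper opens to 87 mm and grips with 3 to 60 N. Pads are 19 mm wide; open, the fingers measure 117 mm over their backs; the gripper's body (75 mm by 190 mm) begins 51 mm behind the grasp point.
Start: joints at [-84.253, 30.224, 82.088, -0, 67.689, -10.227], TCP at [0.172, -0.601, 0.223] pointing down, gripper open.
Joint ranges: [-176.69, 176.69], [-43.24, 126.21], [12.49, 139.97], [-82, 262], [0, 151.66], [-163.58, 163.58]. Speed limits (degrees/s): [159.86, 159.86, 180, 180, 180, 180].

INTERFACE

Orientations are given as a 3x3 rotation matrix whose columns are the frame's x, y, z axes.
In Python, from rig import bot, imaging gives the robot as it stands.
- The arm moves only by the tool drive_tool, never from a script. Its argument "deltas" is text: rows parted by semicolons, each of 5 numbers parted by spaces: the finger opening in mm, from 0 to 87, then the shift along the world's x, y, z in mm, then the turn about the world's z in rad. In form: jaw dx dy dz twist; .... A call has 1 to 12 rows; each row is the pose to reach, as a shift and turn from the pose commanded when the call began; what a row does not reach only later rows make up. A row lasts 1/10 s, in which the tool goes at most 50 mm and 8.59 degrees, less where a joint would pass 70% of its speed; a pose out of reach is approached as far as the arm can. A call with a gripper value outside its range is refused whole. The fingers move at their own pace and stop on an object; the grip force is fixed at half the most. Time passes only in rows, so rows that repeat a pose let the fingers close. It gives the time, the measured TCP pose, the force, the opening and the grip force at its end, in the units of the state.
- bot.read_state(): the state, without advancing time (a new reading comes with each control period).
- imaging.capture(name): name is "scene" or "top" or "wrist"; returns the picture (420x560x3 uint8, red, green, blue); there is no depth.
- imaging.camera_model(name): a dict with "fx", "fy", "cx", "cy" (pixels), "dist" ([k1, k2, p1, p2, k3] as OpenCV has them; the pictures are not rectified), "T" (4x4, takes a point from camera to world coordinates). Camera axes: x right, y down, z forward; pixel columns grow to the right and rows downward; lengths in m; the calibration is good to about 2 mm. A picture is of the moment at which its call begins: read the wrist's pose just before it. camera_model takes no time and is no camera call; for the wrist camera it gives the pose at the moment of the call.
- bot.hand_in(): hands the job in; it is judged then, once.
The state is a dict: "time_s": time; "joint_positions": joint angles; "qvel": joint speeds; "tau": joint torques, N m; "position": TCP position; "tcp_rot": TCP orientation; "force": force on the tool from outside, world axes, zero at the start; "moment": the same for the moment, N m; "opening": opening from 0.0 (shut) to 1.0 (fully open); "grasp_force": force on a finger pad.
Only numpy, scipy, OpenCV 4.12 (cv2) and the standard library are available. Lean on these libraries where they do the work, as an engineer would, in place of code of your own. Each camera call takes 0.05 s, during which the arm holds its last target. There are 200 camera calls.

## Working session

There is one attempt and no reset: what is moved stays moved. The work goes in short steps, Python scripts to look and compute and a tool call to move; the robot and the scene stay as the last step left them, time stands still between calls to the robot, and variables do not carry over. Pictures are saved under pics/ and viewed, at most 10 in all, crops included, and the job is handed in when it is done.

Besides the shell and the picture viewer there is one more tool, called after "Call:" in YAML: its name, and indented under it one key for each argument. drive_tool: Moves the arm, as the interface text tells. Its arguments: {"type":"object","properties":{"deltas":{"type":"string"}},"required":["deltas"]}

```bash
mkdir -p pics; cat > h.py <<'E'
import numpy as np, cv2
from rig import bot, imaging
def snap(n,f,crop=None,s=1):
    m=imaging.camera_model(n); im=imaging.capture(n)
    np.save('pics/'+f+'.npy',im)
    return im
def save(im,f,crop=None,s=1):
    if crop: a,b,c,d=crop; im=im[b:d,a:c]
    im=cv2.resize(im,None,fx=s,fy=s,interpolation=cv2.INTER_CUBIC)
    cv2.imwrite('pics/'+f+'.png',im[:,:,::-1])
def px2w(m,uv,z):
    K=np.array([[m['fx'],0,m['cx']],[0,m['fy'],m['cy']],[0,0,1]])
    p=cv2.undistortPoints(np.array(uv,float).reshape(-1,1,2),K,np.array(m['dist'],float)).reshape(-1,2)
    T=np.array(m['T']); d=np.c_[p,np.ones(len(p))]@T[:3,:3].T; o=T[:3,3]
    return o+d*((np.array(z)-o[2])/d[:,2])[:,None]
E
python3 - <<'E'
from h import *
for n in('top','scene'):
    im=snap(n,n+'0'); save(im,n+'0',None,1.42)
    m=imaging.camera_model(n);print(n,m['fx'],np.round(m['T'],3).tolist())
E
```

```text
top 520.1143673992367 [[-0.011, -0.997, 0.078, 0.346], [-1.0, 0.012, 0.022, -0.017], [-0.023, -0.078, -0.997, 1.207], [0.0, 0.0, 0.0, 1.0]]
scene 522.8887406849962 [[0.407, 0.566, -0.717, 1.273], [0.914, -0.248, 0.323, -0.353], [0.005, -0.786, -0.618, 0.781], [0.0, 0.0, 0.0, 1.0]]
```

View pics/top0.png

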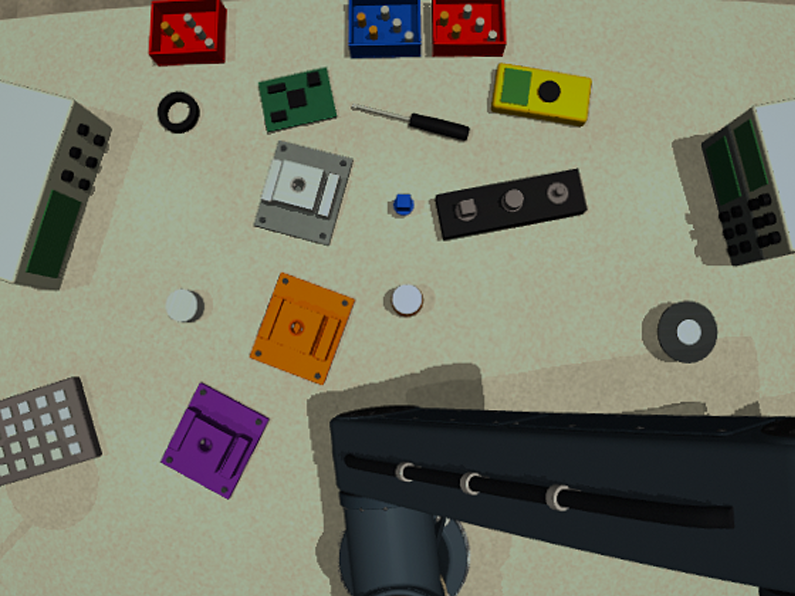

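View pics/scene0.png

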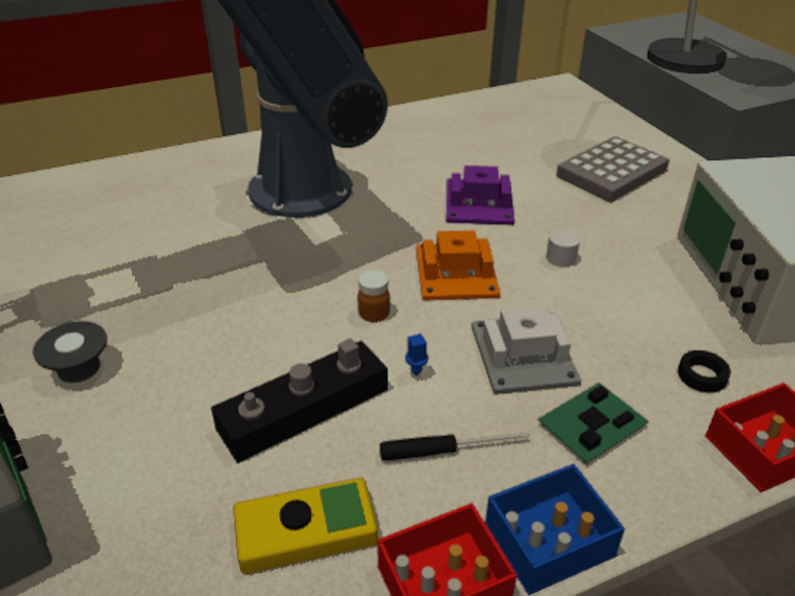

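The top view shows the grey stand with its mouth at (298,185), orange (297,327) and purple (205,445) look-alikes. The rack's heads are at (467,210), (514,200) and (559,193), and a blue look-alike plug is at (403,204). Candidates for the plug are those three heads and the blue one. By the description it is the left head (467,210), next to the jar side, which looks square in the scene view at (348,355). I'll check that in a close crop.

```bash
python3 - <<'E'
from h import *
a=np.load('pics/top0.npy'); c1=cv2.resize(a[90:180,170:270],None,fx=5,fy=5,interpolation=cv2.INTER_CUBIC)[:450]
c2=cv2.resize(a[110:176,300:360],None,fx=5,fy=5,interpolation=cv2.INTER_CUBIC)
out=np.zeros((450,800,3),np.uint8); out[:,:500]=c1; out[:330,500:]=c2
save(out,'crop0')
E
```

```text
(no output)
```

View pics/crop0.png

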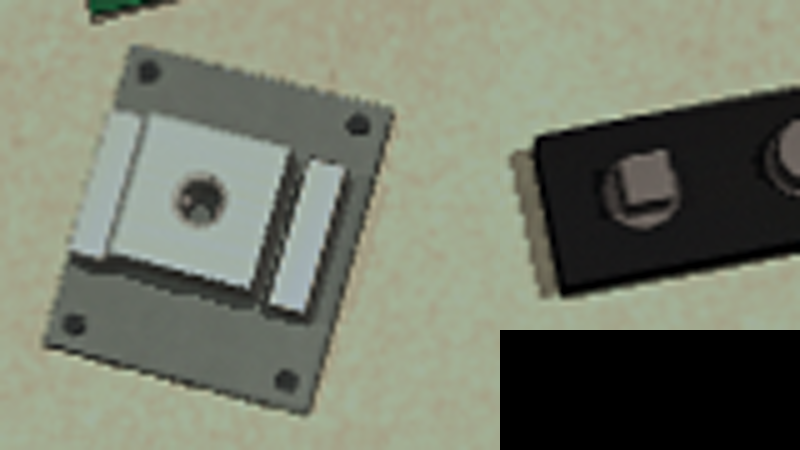

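The crop confirms the left head is square: its top centre is at about (645,180) in the crop, turned roughly with the rack. The grey stand's mouth is at (202,200).

```bash
python3 - <<'E'
from h import *
m=imaging.camera_model('top')
print(px2w(m,[[329.2,145.8],[210.4,130]],[.084,.066]).round(4))
# rack edge & head edge directions
q=px2w(m,[[307,137.4],[360,127.6]],[.045,.045]);print(q.round(3),np.degrees(np.arctan2(*(q[1]-q[0])[1::-1])))
s=bot.read_state();print(s['position'],np.array(s['tcp_rot']).round(3).tolist(),s['force'],s['opening'])
w=imaging.camera_model('wrist');print(w['fx'],np.round(w['T'],3).tolist())
E
```

```text
[[ 0.5537 -0.1072  0.084 ]
 [ 0.5972  0.1565  0.066 ]]
[[ 0.581 -0.06   0.045]
 [ 0.602 -0.182  0.045]] -79.97372461466998
[ 0.17196975 -0.60020242  0.22166309] [[0.961, 0.275, -0.0], [0.275, -0.961, 0.002], [0.0, -0.002, -1.0]] [0.61462187 0.12484309 0.61811327] 0.9993656117466198
293.83232222006467 [[0.276, -0.929, -0.248, 0.239], [-0.961, -0.267, -0.069, -0.582], [-0.002, 0.258, -0.966, 0.385], [0.0, 0.0, 0.0, 1.0]]
```

Call:
drive_tool:
  deltas: "50 382 493 -40 -0.105;50 382 493 -40 -0.105;50 382 493 -40 -0.105;50 382 493 -40 -0.105;50 382 493 -40 -0.105;50 382 493 -40 -0.105;50 382 493 -40 -0.105;50 382 493 -40 -0.105;50 382 493 -40 -0.105;50 382 493 -40 -0.105;50 382 493 -40 -0.105;50 382 493 -40 -0.105"

```text
time_s: 1.3
position: [0.5395, -0.1256, 0.1838]
tcp_rot: [[0.985, 0.173, -0.001], [0.173, -0.985, 0.0], [-0.001, -0.0, -1.0]]
force: [0.7, -0.5, -0.9]
opening: 0.573
grasp_force: 0.0
```

Call:
drive_tool:
  deltas: "50 0 0 0 0;50 0 0 0 0;50 0 0 0 0;50 0 0 0 0"

```text
time_s: 1.7
position: [0.5379, -0.1289, 0.1841]
tcp_rot: [[0.985, 0.171, -0.001], [0.171, -0.985, -0.0], [-0.001, -0.0, -1.0]]
force: [0.3, -0.1, -0.3]
opening: 0.572
grasp_force: 0.0
```

```bash
python3 - <<'E'
from h import *
s=bot.read_state();print(s['time_s'],s['position'],np.array(s['tcp_rot']).round(3).tolist(),s['force'])
im=snap('wrist','w1'); save(im,'w1',None,1.42)
E
```

```text
1.7 [ 0.53792321 -0.12886379  0.18410867] [[0.985, 0.171, -0.001], [0.171, -0.985, -0.0], [-0.001, -0.0, -1.0]] [ 0.30146575 -0.13963524 -0.26358175]
```

View pics/w1.png

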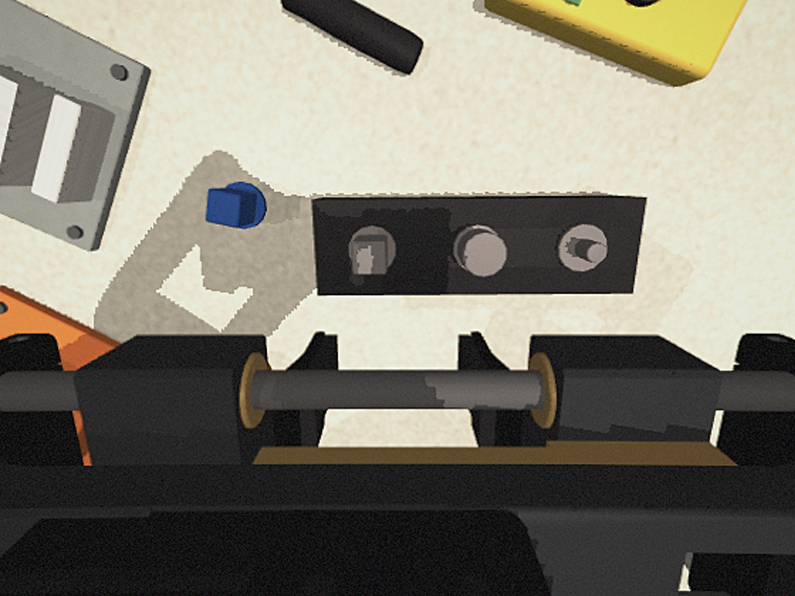

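The wrist view shows the square head in the rack's left hole at about (368,252), with the rack nearly aligned with the tool. The head is shaded, so I'll enlarge it.

```bash
python3 - <<'E'
from h import *
a=np.load('pics/w1.npy'); save(np.clip(a[135:210,220:320].astype(float)*1.6,0,255).astype(np.uint8),'w1c',None,8)
E
```

```text
(no output)
```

View pics/w1c.png

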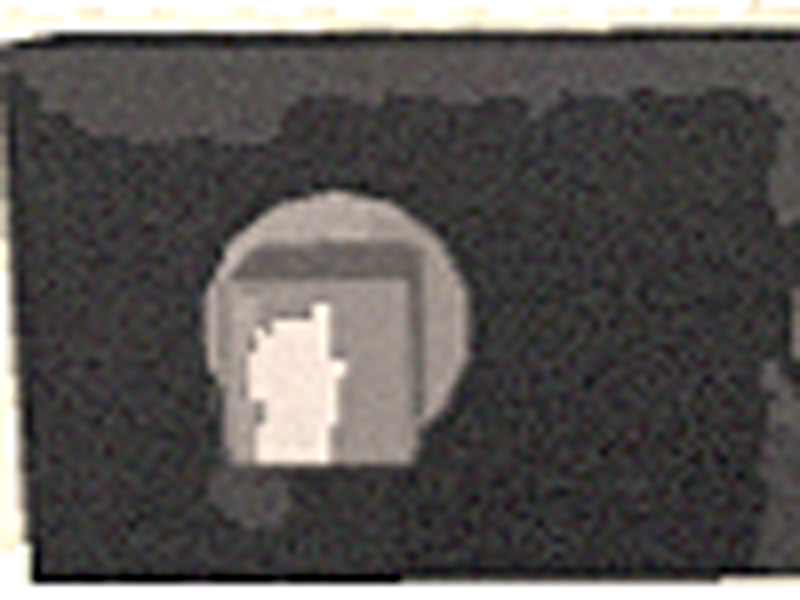

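Enlarged, the head's top face spans crop (235,278) to (415,465), square with the tool; the flange circle is centred at about (338,323).

```bash
python3 - <<'E'
from h import *
m=imaging.camera_model('wrist')
q=px2w(m,[[260.2,181.5],[262.2,175.4],[249.4,169.8],[271.2,169.8]],[.084,.05,.084,.084])
print(q.round(4),np.linalg.norm(q[2]-q[3]),(q[3]-q[2])/.022)
s=bot.read_state();print(s['position'],((q-s['position'])*1e3).round(1).tolist())
E
```

```text
[[ 0.5572 -0.1079  0.084 ]
 [ 0.5575 -0.1077  0.05  ]
 [ 0.5661 -0.0967  0.084 ]
 [ 0.5694 -0.116   0.084 ]] 0.01959442562071857 [ 0.15260049 -0.87748543  0.        ]
[ 0.53800289 -0.12894382  0.18418767] [[19.2, 21.1, -100.2], [19.5, 21.3, -134.2], [28.1, 32.3, -100.2], [31.4, 13.0, -100.2]]
```

Call:
drive_tool:
  deltas: "50 10 10 -35 0;50 19 21 -75 0;50 19 21 -75 0;50 19 21 -75 0;50 19 21 -75 0;50 19 21 -75 0"

```text
time_s: 2.35
position: [0.5588, -0.1077, 0.1113]
tcp_rot: [[0.985, 0.172, 0.004], [0.172, -0.985, -0.002], [0.003, 0.002, -1.0]]
force: [0.7, 0.6, -0.6]
opening: 0.578
grasp_force: 0.0
```

Call:
drive_tool:
  deltas: "50 -1 0 -20 0;50 -1 0 -40 0;50 -1 0 -55 0;50 -1 0 -55 0;50 -1 0 -55 0;50 -1 0 -55 0;15 -1 0 -55 0;15 -1 0 -55 0;15 -1 0 -55 0;15 -1 0 -55 0;15 -1 0 -55 0;15 -1 0 -55 0"

```text
time_s: 3.55
position: [0.5568, -0.1065, 0.0543]
tcp_rot: [[0.985, 0.173, 0.0], [0.173, -0.985, -0.0], [0.0, 0.0, -1.0]]
force: [0.2, -0.5, 0.9]
opening: 0.246
grasp_force: 30.0
```

Call:
drive_tool:
  deltas: "15 0 0 40 0;15 0 0 85 0;15 0 0 130 0;15 -5 45 130 0;15 -5 95 130 0;15 -5 145 130 0;15 -5 195 130 0;15 -5 245 130 0;15 -5 257 130 0;15 -5 257 130 0;15 -5 257 130 0;15 -5 257 130 0"

```text
time_s: 4.75
position: [0.5519, 0.1487, 0.184]
tcp_rot: [[0.985, 0.171, -0.0], [0.171, -0.985, -0.001], [-0.001, 0.0, -1.0]]
force: [0.0, -0.7, -0.0]
opening: 0.253
grasp_force: 30.0
```

```bash
python3 - <<'E'
from h import *
s=bot.read_state();print(s['time_s'],s['position'],s['force'],s['opening'],s['grasp_force'])
im=snap('wrist','w2'); save(im,'w2',None,1.42)
import json
np.save('pics/w2T.npy',np.array(imaging.camera_model('wrist')['T']))
E
```

```text
4.75 [0.55189105 0.1487189  0.18396505] [ 0.02913202 -0.65155244 -0.03109076] 0.2528466012542562 29.99971268232912
```

View pics/w2.png

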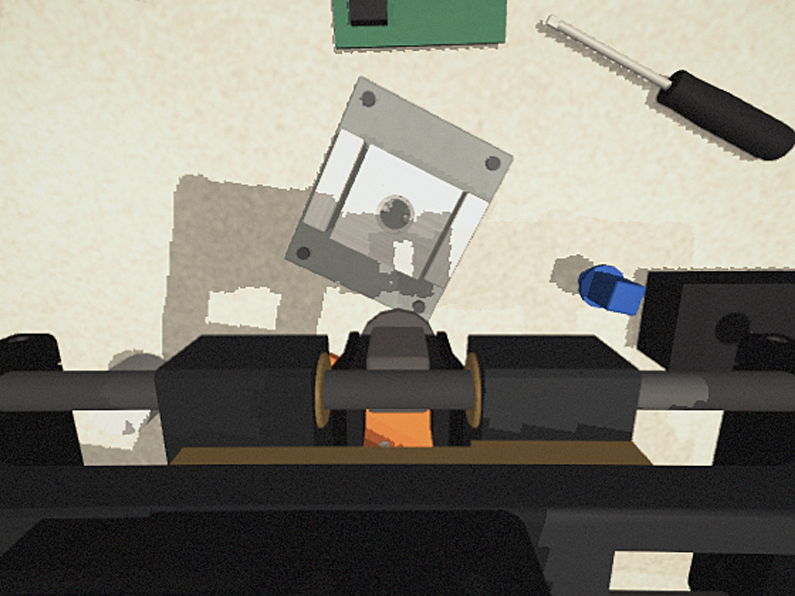

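The plug is held with its flange edge at (397,308), and the grey stand's mouth is at (397,213). I'll enlarge both.

```bash
python3 - <<'E'
from h import *
a=np.load('pics/w2.npy'); save(a[128:238,230:330],'w2c',None,5.4)
E
```

```text
(no output)
```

View pics/w2c.png

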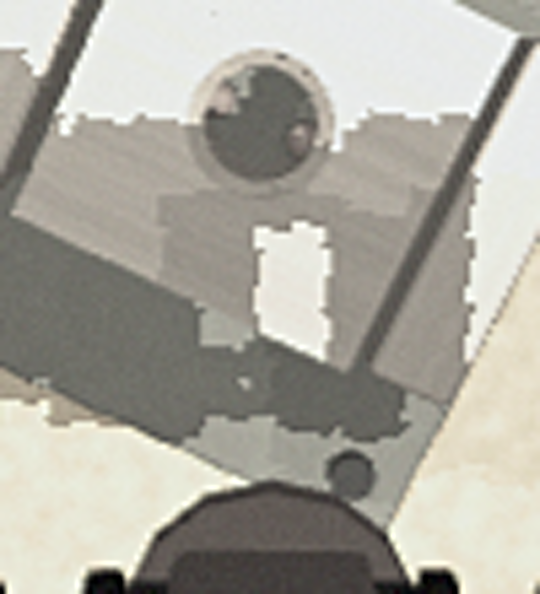

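```bash
python3 - <<'E'
from h import *
m=imaging.camera_model('wrist'); m['T']=np.load('pics/w2T.npy')
f=lambda x,y:((x+.5)/5.4-.5+230,(y+.5)/5.4-.5+128)
q=px2w(m,[f(261,121),f(272,482),f(188,121),f(335,121)],[.066,.184-.0093,.066,.066])
s=bot.read_state();R=np.array(s['tcp_rot']);p=np.array(s['position'])
print(q.round(4),np.linalg.norm(q[2]-q[3]))
e=(q[1]-p)@R; print('flange front edge in tool',e*1e3)
ax=p+R[:,0]*(e[0]-.017)+R[:,1]*0
print('axis',ax.round(4),'move with axis',(q[0]-ax)*1e3,'tcp move',(q[0]-p)*1e3)
E
```

```text
[[0.6004 0.1584 0.066 ]
 [0.5685 0.1511 0.1747]
 [0.5982 0.171  0.066 ]
 [0.6026 0.1457 0.066 ]] 0.0256690980424557
flange front edge in tool [16.72055247  0.41463711  9.33530356]
axis [0.5517 0.1486 0.184 ] move with axis [  48.73664129    9.86432738 -118.04213575] tcp move [  48.46128359    9.81669286 -118.04202106]
```

Call:
drive_tool:
  deltas: "15 24 5 0 0;15 48.5 10 0 0;15 48.5 10 0 0;15 48.5 10 -30 0;15 48.5 10 -60 0;15 48.5 10 -68 0;15 48.5 10 -72 0;15 48.5 10 -72 0;15 48.5 10 -72 0"

```text
time_s: 5.7
position: [0.6013, 0.1603, 0.1135]
tcp_rot: [[0.985, 0.173, 0.003], [0.173, -0.985, 0.0], [0.003, 0.0, -1.0]]
force: [0.0, 0.4, -0.8]
opening: 0.248
grasp_force: 30.0
```

Call:
drive_tool:
  deltas: "15 0 0 -3 0;15 0 0 -6 0;15 0 0 -9 0;15 0 0 -11 0;15 0 0 -13 0;15 0 0 -13 0"

```text
time_s: 6.3
position: [0.6, 0.1605, 0.0987]
tcp_rot: [[0.985, 0.173, -0.001], [0.173, -0.985, -0.0], [-0.001, -0.0, -1.0]]
force: [-0.6, 0.4, 0.8]
opening: 0.251
grasp_force: 30.0
```

Call:
drive_tool:
  deltas: "15 0 -1 -1 0;15 0 -1 -2 0;15 0 -1 -3 0;15 0 -1 -4 0;15 0 -1 -5 0;15 0 -1 -5 0"

```text
time_s: 6.9
position: [0.6, 0.1594, 0.0939]
tcp_rot: [[0.985, 0.173, -0.001], [0.173, -0.985, -0.0], [-0.001, 0.0, -1.0]]
force: [0.1, -0.4, -0.4]
opening: 0.25
grasp_force: 30.0
```

```bash
python3 - <<'E'
from h import *
s=bot.read_state();print(s['position'],s['force'],s['moment'])
E
```

```text
[0.60001798 0.15941353 0.09394679] [ 0.14667859 -0.43060577 -0.41662645] [-0.0338167   0.12040737  0.02151413]
```

Call:
drive_tool:
  deltas: "15 0 0 -1 0;15 0 0 -2 0;15 0 0 -3 0;15 0 0 -4 0;15 0 0 -4 0"

```text
time_s: 7.4
position: [0.6001, 0.1593, 0.09]
tcp_rot: [[0.985, 0.173, -0.0], [0.173, -0.985, -0.0], [-0.0, 0.0, -1.0]]
force: [-0.2, -1.8, -0.4]
opening: 0.252
grasp_force: 30.0
```

Call:
drive_tool:
  deltas: "15 0 0 -1 0;15 0 0 -2 0;15 0 0 -2 0"

```text
time_s: 7.7
position: [0.6003, 0.1588, 0.0882]
tcp_rot: [[0.985, 0.173, -0.0], [0.173, -0.985, -0.001], [-0.0, 0.001, -1.0]]
force: [-0.7, -3.4, 1.3]
opening: 0.252
grasp_force: 30.0
```

Call:
drive_tool:
  deltas: "15 0 0 -1 0;15 0 0 -2 0;15 0 0 -2 0"

```text
time_s: 8.0
position: [0.6003, 0.1593, 0.0864]
tcp_rot: [[0.985, 0.173, 0.0], [0.173, -0.985, -0.0], [0.0, 0.0, -1.0]]
force: [-1.3, -3.2, 3.5]
opening: 0.25
grasp_force: 30.0
```

Call:
drive_tool:
  deltas: "15 -0.3 -1 0 0;15 -0.3 -1 -0.5 0;15 -0.3 -1 -1 0;15 -0.3 -1 -1 0"

```text
time_s: 8.4
position: [0.6003, 0.159, 0.0857]
tcp_rot: [[0.985, 0.173, 0.001], [0.173, -0.985, 0.001], [0.001, -0.001, -1.0]]
force: [-1.7, -1.6, 5.9]
opening: 0.248
grasp_force: 30.0
```

Call:
drive_tool:
  deltas: "15 0 0 -0.5 0;15 0 0 -1 0;15 0 0 -1 0"

```text
time_s: 8.7
position: [0.6003, 0.1591, 0.085]
tcp_rot: [[0.985, 0.173, 0.001], [0.173, -0.985, 0.001], [0.001, -0.001, -1.0]]
force: [-3.0, -1.2, 7.2]
opening: 0.25
grasp_force: 30.0
```

Call:
drive_tool:
  deltas: "15 -1 -0.6 -0.5 0;15 -1 -0.6 -1 0;15 -1 -0.6 -1 0"

```text
time_s: 9.0
position: [0.6002, 0.1589, 0.0842]
tcp_rot: [[0.985, 0.173, 0.003], [0.173, -0.985, 0.002], [0.004, -0.001, -1.0]]
force: [-0.5, -0.4, 6.8]
opening: 0.249
grasp_force: 30.0
```

Call:
drive_tool:
  deltas: "15 0 0 -0.5 0;15 0 0 -1 0;15 0 0 -1 0"

```text
time_s: 9.3
position: [0.6003, 0.1588, 0.0833]
tcp_rot: [[0.985, 0.173, 0.003], [0.173, -0.985, 0.002], [0.004, -0.001, -1.0]]
force: [-1.9, -1.4, 7.2]
opening: 0.251
grasp_force: 30.0
```

Call:
drive_tool:
  deltas: "15 0 0 -0.5 0;15 0 0 -1 0;15 0 0 -1 0"

```text
time_s: 9.6
position: [0.5996, 0.1587, 0.081]
tcp_rot: [[0.985, 0.173, 0.002], [0.173, -0.985, 0.001], [0.002, -0.001, -1.0]]
force: [-0.1, 0.2, 3.3]
opening: 0.25
grasp_force: 30.0
```

Call:
drive_tool:
  deltas: "15 0 0 -1 0;15 0 0 -2 0;15 0 0 -2 0"

```text
time_s: 9.9
position: [0.5985, 0.158, 0.0781]
tcp_rot: [[0.985, 0.173, -0.001], [0.173, -0.985, 0.0], [-0.001, -0.001, -1.0]]
force: [0.3, 0.5, -5.6]
opening: 0.253
grasp_force: 30.0
```

Call:
drive_tool:
  deltas: "15 0 0 -1 0;15 0 0 -2 0;15 0 0 -2 0"

```text
time_s: 10.2
position: [0.5985, 0.1582, 0.0765]
tcp_rot: [[0.985, 0.173, -0.001], [0.173, -0.985, 0.001], [-0.001, -0.001, -1.0]]
force: [0.1, 1.6, -4.3]
opening: 0.248
grasp_force: 30.0
```

Call:
drive_tool:
  deltas: "15 0 0 -0.5 0;15 0 0 -1 0;15 0 0 -1 0"

```text
time_s: 10.5
position: [0.5987, 0.1581, 0.0762]
tcp_rot: [[0.985, 0.173, -0.0], [0.173, -0.985, 0.0], [-0.0, -0.0, -1.0]]
force: [-0.3, 1.7, -3.4]
opening: 0.247
grasp_force: 30.0
```

Call:
drive_tool:
  deltas: "15 0 -0.4 -1 0;15 0 -0.4 -2 0;15 0 -0.4 -2 0"

```text
time_s: 10.8
position: [0.5997, 0.1577, 0.0749]
tcp_rot: [[0.985, 0.173, 0.002], [0.173, -0.985, 0.0], [0.002, -0.0, -1.0]]
force: [-0.6, 2.6, 1.8]
opening: 0.252
grasp_force: 30.0
```

Call:
drive_tool:
  deltas: "15 0 0 -1 0;15 0 0 -2 0;15 0 0 -2 0"

```text
time_s: 11.1
position: [0.5997, 0.1577, 0.074]
tcp_rot: [[0.985, 0.173, 0.002], [0.173, -0.985, 0.0], [0.002, 0.0, -1.0]]
force: [-2.4, 2.9, 9.4]
opening: 0.247
grasp_force: 30.0
```

Call:
drive_tool:
  deltas: "15 0 0 -1 0;15 0 0 -2 0;15 0 0 -2 0"

```text
time_s: 11.4
position: [0.5998, 0.1577, 0.0731]
tcp_rot: [[0.985, 0.173, 0.002], [0.173, -0.985, 0.0], [0.002, 0.0, -1.0]]
force: [-3.5, 2.4, 15.4]
opening: 0.252
grasp_force: 30.0
```

Call:
drive_tool:
  deltas: "15 0 0 1 0;15 0 0 2 0;15 0 0 3 0;15 0 0 4 0;15 0 0 4 0;15 0 0 4 0"

```text
time_s: 12.0
position: [0.5997, 0.1577, 0.0746]
tcp_rot: [[0.985, 0.173, 0.002], [0.173, -0.985, 0.0], [0.002, -0.0, -1.0]]
force: [0.3, 4.5, 3.6]
opening: 0.255
grasp_force: 30.0
```

Call:
drive_tool:
  deltas: "15 0 0 0.5 0;15 0 0 1 0;15 0 0 1 0"

```text
time_s: 12.3
position: [0.5996, 0.1576, 0.075]
tcp_rot: [[0.985, 0.173, 0.001], [0.173, -0.985, 0.0], [0.001, -0.0, -1.0]]
force: [3.3, 3.9, 0.4]
opening: 0.25
grasp_force: 30.0
```

Call:
drive_tool:
  deltas: "15 0 0 0.5 0;15 0 0 1 0;15 0 0 1 0"

```text
time_s: 12.6
position: [0.5988, 0.1576, 0.0756]
tcp_rot: [[0.985, 0.173, -0.001], [0.173, -0.985, 0.0], [-0.001, -0.0, -1.0]]
force: [3.2, 4.9, -1.9]
opening: 0.249
grasp_force: 30.0
```

Call:
drive_tool:
  deltas: "15 0.4 0.7 0 0;15 0.8 1.4 0.5 0;15 0.8 1.4 0.5 0"

```text
time_s: 12.9
position: [0.5984, 0.1583, 0.076]
tcp_rot: [[0.985, 0.173, -0.003], [0.173, -0.985, -0.001], [-0.003, 0.001, -1.0]]
force: [0.2, 1.6, -1.9]
opening: 0.247
grasp_force: 30.0
```

Call:
drive_tool:
  deltas: "15 0 0 0.5 0;15 0 0 1 0;15 0 0 1 0"

```text
time_s: 13.2
position: [0.5986, 0.1584, 0.0768]
tcp_rot: [[0.985, 0.173, -0.003], [0.173, -0.985, -0.001], [-0.003, 0.0, -1.0]]
force: [-0.4, 0.7, -6.6]
opening: 0.252
grasp_force: 30.0
```

Call:
drive_tool:
  deltas: "15 0 0 0.3 0;15 0 0 0.7 0;15 0 0 1 0;15 0 0 1 0"

```text
time_s: 13.6
position: [0.5988, 0.1586, 0.0779]
tcp_rot: [[0.985, 0.173, -0.002], [0.173, -0.985, -0.001], [-0.002, 0.0, -1.0]]
force: [-1.1, -0.2, -10.5]
opening: 0.251
grasp_force: 30.0
```

Call:
drive_tool:
  deltas: "15 0 0.2 0.3 0;15 0 0.2 0.6 0;15 0 0.2 0.6 0"

```text
time_s: 13.9
position: [0.5989, 0.1587, 0.0785]
tcp_rot: [[0.985, 0.173, -0.002], [0.173, -0.985, -0.001], [-0.002, 0.0, -1.0]]
force: [-0.7, -1.0, -13.3]
opening: 0.249
grasp_force: 30.0
```

Call:
drive_tool:
  deltas: "15 0 0 0 0;15 0 0 0 0;15 0 0 0 0;15 0 0 0 0;15 0 0 0 0"

```text
time_s: 14.4
position: [0.5999, 0.1593, 0.0794]
tcp_rot: [[0.985, 0.173, 0.0], [0.173, -0.985, 0.001], [0.0, -0.0, -1.0]]
force: [-1.0, -0.3, -8.9]
opening: 0.25
grasp_force: 30.0
```

Call:
drive_tool:
  deltas: "15 0 0 0 0;15 0 0 0 0;15 0 0 0 0;15 0 0 0 0;15 0 0 0 0;15 0 0 0 0;15 0 0 0 0"

```text
time_s: 15.1
position: [0.6005, 0.1589, 0.081]
tcp_rot: [[0.985, 0.173, 0.002], [0.173, -0.985, -0.0], [0.002, 0.001, -1.0]]
force: [-4.2, -1.6, 0.7]
opening: 0.248
grasp_force: 30.0
```

```bash
python3 - <<'E'
from h import *
s=bot.read_state();print(s['time_s'],s['position'],s['force'],s['opening'],s['grasp_force'])
a=snap('wrist','w3');b=snap('scene','s3')
A=cv2.resize(a[170:320,210:350],(420,450),interpolation=cv2.INTER_CUBIC);B=cv2.resize(b[170:280,320:412],(376,450),interpolation=cv2.INTER_CUBIC)
save(np.hstack([A,B]),'c3')
s=bot.read_state();print(s['position'],s['force'])
E
```

```text
15.1 [0.60045741 0.15888416 0.08099735] [-4.21134842 -1.63312102  0.69334493] 0.248265722713151 30.00008428702131
[0.60043691 0.15892049 0.08075766] [-3.51970031 -1.27800476  2.713964  ]
```

View pics/c3.png

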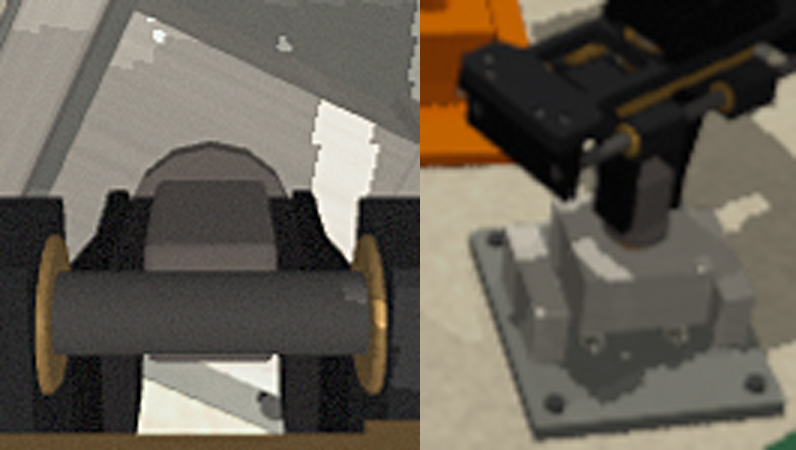

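The wrist half shows the flange edge at the same image row as before, so the fingers did not slip. The scene half shows brass below the flange at (625,243), so the plug has crept out of the catch by about 5 mm. I'll press it home again, this time with less side load.

Call:
drive_tool:
  deltas: "15 -0.8 -0.3 -1 0;15 -0.8 -0.3 -2 0;15 -0.8 -0.3 -3 0;15 -0.8 -0.3 -3 0"

```text
time_s: 15.6
position: [0.6, 0.1589, 0.0761]
tcp_rot: [[0.985, 0.173, 0.002], [0.173, -0.985, 0.0], [0.002, 0.0, -1.0]]
force: [-0.2, -1.0, -3.1]
opening: 0.256
grasp_force: 30.0
```

Call:
drive_tool:
  deltas: "15 0 0 -1 0;15 0 0 -2 0;15 0 0 -2 0"

```text
time_s: 15.9
position: [0.6001, 0.1589, 0.0748]
tcp_rot: [[0.985, 0.173, 0.002], [0.173, -0.985, 0.0], [0.002, 0.0, -1.0]]
force: [-1.6, 0.0, 2.8]
opening: 0.253
grasp_force: 30.0
```

Call:
drive_tool:
  deltas: "15 -0.4 0 -1 0;15 -0.4 0 -2 0;15 -0.4 0 -2 0"

```text
time_s: 16.2
position: [0.6001, 0.1589, 0.074]
tcp_rot: [[0.985, 0.173, 0.004], [0.173, -0.985, 0.0], [0.004, 0.0, -1.0]]
force: [-0.7, -1.1, 9.1]
opening: 0.253
grasp_force: 30.0
```

Call:
drive_tool:
  deltas: "15 -0.4 0 -0.7 0;15 -0.4 0 -1.4 0;15 -0.4 0 -1.4 0;15 -0.4 0 -1.4 0;15 -0.4 0 -1.4 0"

```text
time_s: 16.7
position: [0.6001, 0.1589, 0.0735]
tcp_rot: [[0.985, 0.173, 0.005], [0.173, -0.985, 0.0], [0.005, 0.001, -1.0]]
force: [-1.1, -1.2, 13.3]
opening: 0.254
grasp_force: 30.0
```

Call:
drive_tool:
  deltas: "15 0 -0.2 -0.4 0;15 0 -0.2 -0.7 0;15 0 -0.2 -0.7 0;15 0 -0.2 -0.7 0"

```text
time_s: 17.1
position: [0.6001, 0.1589, 0.0732]
tcp_rot: [[0.985, 0.173, 0.005], [0.173, -0.985, 0.001], [0.005, 0.0, -1.0]]
force: [-1.8, -1.1, 14.7]
opening: 0.253
grasp_force: 30.0
```

Call:
drive_tool:
  deltas: "15 0 0 1 0;15 0 0 2 0;15 0 0 3 0;15 0 0 4 0;15 0 0 4 0;15 0 0 4 0"

```text
time_s: 17.7
position: [0.5994, 0.1587, 0.0746]
tcp_rot: [[0.985, 0.173, 0.003], [0.173, -0.985, 0.0], [0.003, 0.0, -1.0]]
force: [1.7, 2.1, 4.5]
opening: 0.249
grasp_force: 30.0
```

Call:
drive_tool:
  deltas: "15 0 0 0.5 0;15 0 0 1 0;15 0 0 1 0;15 0 0 1 0"

```text
time_s: 18.1
position: [0.5981, 0.1586, 0.0749]
tcp_rot: [[0.985, 0.173, -0.0], [0.173, -0.985, -0.0], [-0.0, 0.0, -1.0]]
force: [1.8, -0.1, 3.2]
opening: 0.251
grasp_force: 30.0
```

Call:
drive_tool:
  deltas: "15 0.8 0 0.5 0;15 0.8 0 1 0;15 0.8 0 1 0"

```text
time_s: 18.4
position: [0.5982, 0.1585, 0.0755]
tcp_rot: [[0.985, 0.173, -0.002], [0.173, -0.985, -0.0], [-0.002, -0.0, -1.0]]
force: [1.6, -0.1, -2.3]
opening: 0.249
grasp_force: 30.0
```

Call:
drive_tool:
  deltas: "15 0 0 0.5 0;15 0 0 1 0;15 0 0 1 0"

```text
time_s: 18.7
position: [0.5982, 0.1586, 0.0764]
tcp_rot: [[0.985, 0.173, -0.002], [0.173, -0.985, -0.0], [-0.002, -0.0, -1.0]]
force: [1.1, 0.0, -5.5]
opening: 0.249
grasp_force: 30.0
```

Call:
drive_tool:
  deltas: "15 0 0 0.5 0;15 0 0 1 0;15 0 0 1 0"

```text
time_s: 19.0
position: [0.5982, 0.1585, 0.0773]
tcp_rot: [[0.985, 0.173, -0.002], [0.173, -0.985, -0.0], [-0.002, -0.0, -1.0]]
force: [0.5, 0.6, -9.7]
opening: 0.252
grasp_force: 30.0
```

Call:
drive_tool:
  deltas: "15 0 0 0 0;15 0 0 0 0;15 0 0 0 0"

```text
time_s: 19.3
position: [0.5982, 0.1585, 0.0776]
tcp_rot: [[0.985, 0.173, -0.002], [0.173, -0.985, -0.0], [-0.002, -0.0, -1.0]]
force: [0.6, 0.1, -10.7]
opening: 0.251
grasp_force: 30.0
```

Call:
drive_tool:
  deltas: "15 0 0 0.2 0;15 0 0 0.5 0;15 0 0 0.5 0"

```text
time_s: 19.6
position: [0.5983, 0.1585, 0.0781]
tcp_rot: [[0.985, 0.173, -0.002], [0.173, -0.985, -0.0], [-0.002, -0.0, -1.0]]
force: [-0.3, 0.5, -13.2]
opening: 0.249
grasp_force: 30.0
```

Call:
drive_tool:
  deltas: "15 0 0 0 0;15 0 0 0 0;15 0 0 0 0"

```text
time_s: 19.9
position: [0.5983, 0.1585, 0.0783]
tcp_rot: [[0.985, 0.173, -0.002], [0.173, -0.985, -0.0], [-0.002, -0.0, -1.0]]
force: [0.4, -0.3, -14.5]
opening: 0.247
grasp_force: 30.0
```

Call:
drive_tool:
  deltas: "15 0 0 -0.3 0;15 0 0 -0.3 0;15 0 0 -0.3 0;15 0 0 -0.3 0"

```text
time_s: 20.3
position: [0.5985, 0.1585, 0.0782]
tcp_rot: [[0.985, 0.173, -0.001], [0.173, -0.985, -0.0], [-0.001, -0.0, -1.0]]
force: [-1.4, -0.1, -13.4]
opening: 0.25
grasp_force: 30.0
```

Call:
drive_tool:
  deltas: "15 0 0 0 0;15 0 0 0 0;15 0 0 0 0;15 0 0 0 0;15 0 0 0 0"

```text
time_s: 20.8
position: [0.6002, 0.1588, 0.0795]
tcp_rot: [[0.985, 0.173, 0.003], [0.173, -0.985, 0.001], [0.003, -0.0, -1.0]]
force: [-0.5, 0.9, -9.3]
opening: 0.248
grasp_force: 30.0
```

Call:
drive_tool:
  deltas: "15 -0.5 0 -1.5 0;15 -0.5 0 -3 0;15 -0.5 0 -4.5 0;15 -0.5 0 -5 0;15 -0.5 0 -5 0"

```text
time_s: 21.3
position: [0.6001, 0.1587, 0.0747]
tcp_rot: [[0.985, 0.173, 0.004], [0.173, -0.985, 0.0], [0.004, 0.0, -1.0]]
force: [-0.2, 0.9, 3.8]
opening: 0.244
grasp_force: 30.0
```

Call:
drive_tool:
  deltas: "15 0 0 -1 0;15 0 0 -2 0;15 0 0 -2 0"

```text
time_s: 21.6
position: [0.6001, 0.1587, 0.0737]
tcp_rot: [[0.985, 0.173, 0.004], [0.173, -0.985, 0.0], [0.004, 0.0, -1.0]]
force: [-1.0, 0.6, 12.3]
opening: 0.251
grasp_force: 30.0
```

Call:
drive_tool:
  deltas: "15 0 0 -1 0;15 0 0 -1.5 0;15 0 0 -1.5 0"

```text
time_s: 21.9
position: [0.6002, 0.1587, 0.0731]
tcp_rot: [[0.985, 0.173, 0.004], [0.173, -0.985, 0.0], [0.004, 0.001, -1.0]]
force: [-2.6, -0.6, 16.6]
opening: 0.246
grasp_force: 30.0
```

Call:
drive_tool:
  deltas: "15 0 0 1 0;15 0 0 2 0;15 0 0 3 0;15 0 0 4 0;15 0 0 4.5 0;15 0 0 4.5 0;15 0 0 4.5 0"

```text
time_s: 22.6
position: [0.5996, 0.1586, 0.0747]
tcp_rot: [[0.985, 0.173, 0.002], [0.173, -0.985, 0.0], [0.002, 0.0, -1.0]]
force: [2.1, -0.2, 3.7]
opening: 0.251
grasp_force: 30.0
```

Call:
drive_tool:
  deltas: "15 0 0 0.5 0;15 0 0 1 0;15 0 0 1 0;15 0 0 1 0"

```text
time_s: 23.0
position: [0.5981, 0.1585, 0.075]
tcp_rot: [[0.985, 0.173, -0.001], [0.173, -0.985, -0.0], [-0.001, 0.0, -1.0]]
force: [1.3, 0.1, 1.5]
opening: 0.25
grasp_force: 30.0
```

Call:
drive_tool:
  deltas: "15 0 0 0.5 0;15 0 0 1 0;15 0 0 1.5 0;15 0 0 2 0;15 0 0 2 0"

```text
time_s: 23.5
position: [0.5981, 0.1586, 0.0766]
tcp_rot: [[0.985, 0.173, -0.001], [0.173, -0.985, 0.0], [-0.001, -0.0, -1.0]]
force: [2.4, 0.3, -6.1]
opening: 0.251
grasp_force: 30.0
```

Call:
drive_tool:
  deltas: "15 -0.1 0 0.5 0;15 -0.2 0 1 0;15 -0.2 0 1 0"

```text
time_s: 23.8
position: [0.598, 0.1586, 0.0776]
tcp_rot: [[0.985, 0.173, -0.001], [0.173, -0.985, -0.0], [-0.001, -0.0, -1.0]]
force: [4.2, 0.5, -10.8]
opening: 0.252
grasp_force: 30.0
```

Call:
drive_tool:
  deltas: "15 0 0 0.2 0;15 0 0 0.3 0;15 0 0 0.3 0;15 0 0 0.3 0"

```text
time_s: 24.2
position: [0.598, 0.1585, 0.0782]
tcp_rot: [[0.985, 0.173, -0.001], [0.173, -0.985, -0.0], [-0.001, -0.0, -1.0]]
force: [3.8, -0.4, -14.7]
opening: 0.248
grasp_force: 30.0
```

Call:
drive_tool:
  deltas: "15 0 0 0 0;15 0 0 0 0;15 0 0 0 0;15 0 0 0 0"

```text
time_s: 24.6
position: [0.598, 0.1585, 0.0784]
tcp_rot: [[0.985, 0.173, -0.001], [0.173, -0.985, -0.0], [-0.001, 0.0, -1.0]]
force: [3.2, 0.2, -15.3]
opening: 0.247
grasp_force: 30.0
```

Call:
drive_tool:
  deltas: "15 0 0 0 0;15 0 0 0 0;15 0 0 0 0;15 0 0 0 0"

```text
time_s: 25.0
position: [0.598, 0.1585, 0.0785]
tcp_rot: [[0.985, 0.173, -0.001], [0.173, -0.985, -0.0], [-0.001, 0.0, -1.0]]
force: [4.8, 0.1, -16.3]
opening: 0.247
grasp_force: 30.0
```

Call:
drive_tool:
  deltas: "15 0 0 -1 0;15 0 0 -2 0;15 0 0 -3 0;15 0 0 -4 0;15 0 0 -4 0;15 0 0 -4 0"

```text
time_s: 25.6
position: [0.5986, 0.1588, 0.0757]
tcp_rot: [[0.985, 0.173, 0.001], [0.173, -0.985, 0.0], [0.001, -0.0, -1.0]]
force: [-0.1, 0.0, -1.3]
opening: 0.252
grasp_force: 30.0
```

Call:
drive_tool:
  deltas: "15 0.3 0 -0.5 0;15 0.5 0 -1 0;15 0.5 0 -1 0;15 0.5 0 -1 0"

```text
time_s: 26.0
position: [0.599, 0.1587, 0.0744]
tcp_rot: [[0.985, 0.173, 0.001], [0.173, -0.985, 0.0], [0.001, -0.0, -1.0]]
force: [-1.4, -0.1, 5.3]
opening: 0.248
grasp_force: 30.0
```

Call:
drive_tool:
  deltas: "15 0 0 0.5 0;15 0 0 0.5 0;45 0 0 0.5 0;45 0 0 0.5 0;45 0 0 0.5 0;45 0 0 0.5 0;45 0 0 0.5 0"

```text
time_s: 26.7
position: [0.5987, 0.1585, 0.0739]
tcp_rot: [[0.985, 0.173, -0.0], [0.173, -0.985, -0.0], [-0.0, 0.0, -1.0]]
force: [0.3, 0.3, -0.5]
opening: 0.505
grasp_force: 0.0
```

Call:
drive_tool:
  deltas: "45 0 0 15 0;45 0 0 40 0;45 0 0 80 0;45 -20 0 110 0;45 -45 -7 110 0;45 -45 -7 110 0;45 -45 -7 110 0;45 -45 -7 110 0"

```text
time_s: 27.5
position: [0.5549, 0.1517, 0.1844]
tcp_rot: [[0.985, 0.173, 0.001], [0.173, -0.985, 0.0], [0.001, 0.0, -1.0]]
force: [0.3, 0.1, -0.7]
opening: 0.514
grasp_force: 0.0
```

```bash
python3 - <<'E'
from h import *
s=bot.read_state();print(s['time_s'],s['position'],s['force'],s['opening'])
a=snap('wrist','w4');b=snap('scene','s4')
A=cv2.resize(a[60:235,210:370],(420,460),interpolation=cv2.INTER_CUBIC);B=cv2.resize(b[170:280,320:410],(376,460),interpolation=cv2.INTER_CUBIC)
save(np.hstack([A,B]),'c4')
E
```

```text
27.5 [0.55491262 0.15165192 0.18436162] [ 0.32844819  0.08925867 -0.66900201] 0.5135368908703821
```

View pics/c4.png

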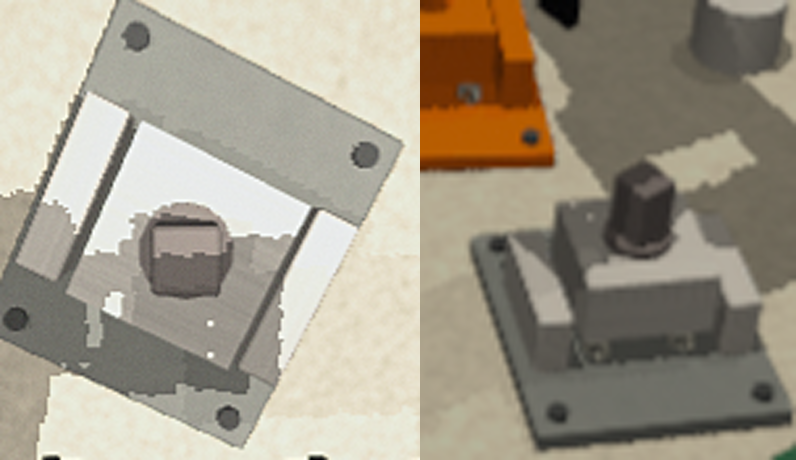

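The plug stands upright in the grey stand with its flange flat on the block, at (185,250) in the wrist half and (640,215) in the scene half, and the gripper is clear. I'm handing in.

```bash
python3 -c "
from rig import bot
print(bot.hand_in())"
```

```text
the job is handed in; nothing more can be done
None
```

I handed the job in (no verdict came back) with the square plug snapped fully home, upright and released; the first two pulls drew it partly out of the catch, so I re-pressed it each time (16.6 N at most), and the third held for over 1 s at 11–16 N but briefly read 16.3 N, just over your 16 N limit.

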